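# Sort two patients' samples and test cassettes to their colour-marked places

### The arm

A 6-joint arm with a two-finger parallel gripper is mounted at the origin on the work surface. World frame = base frame: x ahead of the robot, y to its left, z up, the work surface at z = 0. Lengths are in m, angles in rad, forces in N, time in s.
With the tool pointing down it reaches from about 0.375 to 0.975 m from the base axis. Payload 3.8 kg.
Tool frame: the origin (TCP) lies on the centre line of the jaws, within the pads' length; the fingertips stand 14 mm ahead of it and the grasp point (between the pads) lies 5 mm behind it; z points along the fingers, y is the line along which they close (so a half turn about z gives the same grasp; the last joint's range is limited). The gripper opens to 88 mm and grips with 3 to 60 N. Pads are 18 mm wide; open, the fingers measure 123 mm over their backs; the gripper's body (75 mm by 187 mm) begins 45 mm behind the grasp point.
Start: joints at [-1.384, 0.264, 1.604, -0, 1.274, -0.037], TCP at [0.15, -0.658, 0.253] pointing down, gripper open.
Joint ranges: [-2.63, 2.63], [-0.94, 2.18], [0.31, 2.57], [-1.31, 4.45], [0, 2.66], [-2.55, 2.55]. Speed limits (rad/s): [2.57, 2.57, 3.14, 3.14, 3.14, 3.14].

### API

Orientations are given as a 3x3 rotation matrix whose columns are the frame's x, y, z axes.
In Python, from plant import bot, camera gives the robot as it stands.
- The arm moves only by the shell command python3 -m pendant 'ROWS'. ROWS is JSON, a list of rows, each an object with "twist": the turn, a rotation vector about the tool's x, y, z normalised to -1 to 1, where 1 is 0.08 rad, a list of three; "dp": the shift along the tool's x, y, z normalised to -1 to 1, where 1 is 3 cm, a list of three; "hand": the opening, from 0 (shut) to 1 (fully open). A call has 1 to 10 rows; each row shifts and turns the commanded pose from where the row before left it, along the tool's axes as they then stand; what a row does not reach is not made up. A row lasts 1/10 s, in which the tool goes at most 50 mm and 8.59 degrees, less where a joint would pass 70% of its speed; a pose out of reach is approached as far as the arm can. A call with a number of a shift or a turn outside -1 to 1 is refused whole. A call with a gripper value outside its range is refused whole. The fingers move at their own pace and stop on an object; the grip force is fixed at half the most. Time passes only in rows, so rows that do not move let the fingers close. It gives the time, the measured TCP pose, the force, the opening and the grip force at its end, in the units of the state.
- bot.state(): the state, without advancing time (a new reading comes with each control period).
- camera(name): name is "side" or "top"; returns a dict with "img" (384x512x3 uint8, blue, green, red), "vertical_fov" (degrees; the focal length in pixels is half the picture's height over the tangent of half this angle, whatever the lens; pixels are square), "cx", "cy" (the principal point, pixels), "dist_coeffs" ([k1, k2, p1, p2, k3] as OpenCV has them; the pictures are not rectified), "extrinsics" (4x4, takes a point from world to camera coordinates). Camera axes: x right, y down, z forward; pixel columns grow to the right and rows downward; lengths in m; the calibration is good to about 2 mm. A picture is of the moment at which its call begins. There is no depth.
- bot.job_done(): hands the job in; it is judged then, once.
The state is a dict: "clock": time; "joint_pos": joint angles; "qd": joint speeds; "effort": joint torques, N m; "eef_pos": TCP position; "eef_rot": TCP orientation; "contact_force": force on the tool from outside, world axes, zero at the start; "wrist_torque": the same for the moment, N m; "width": finger opening in m; "grip_force": force on a finger pad.
Only numpy, scipy, OpenCV 4.12 (cv2) and the standard library are available. Lean on these libraries where they do the work, as an engineer would, in place of code of your own. Each camera call takes 0.05 s, during which the arm holds its last target. There are 200 camera calls.

### The job

Two patients' samples are waiting on the bench, one coded orange and one blue: stand each specimen jar upright on the floor of the dish of its lid's colour, and lay each test cassette face up, flat and lengthwise inside the outline of its own colour on the white pads. Set everything down gently without dropping it or tipping a jar over, let go, and leave the white tube rack and the green-capped dropper bottle where they stand.

Things in the scene. Friction and masses are not known exactly. Their poses are not given: they have to be found in the camera images.
- jar_orange: loose specimen jar with an orange lid: a smooth cylinder 44 mm in diameter and 55 mm high (off-white pot with a paper label band, the lid is the top 16 mm, of the same diameter), about 80 g, standing on the bench; origin at the centre of its underside, z up along its axis. The way it is turned does not matter.
- cassette_orange: loose flat white test cassette with an orange patch at one end of its upper face (and a grey window and round grey well), 72 mm long (its x axis), 24 mm wide (y), 8 mm thick, about 20 g, lying face up flat on the bench; origin at the centre of its underside, x along its length towards the orange end, z up out of its face. Either end may point either way on the pad.
- dish_orange: orange round shallow dish fixed to the bench: outer diameter 74 mm, 14 mm high, wall 4 mm, so a round well 66 mm wide and 10 mm deep; its floor is 4 mm above the bench. Origin at the centre of its underside, on the bench.
- pad_orange: white rectangular pad fixed to the bench, 104 mm (its x axis) by 56 mm (y), 3 mm thick, with an orange outline printed flat on it, 88 by 40 mm inside the line, for the cassette; origin at the centre of its underside, on the bench, x along its length.
- jar_blue: loose specimen jar with a blue lid: a smooth cylinder 44 mm in diameter and 55 mm high (off-white pot with a paper label band, the lid is the top 16 mm, of the same diameter), about 80 g, standing on the bench; origin at the centre of its underside, z up along its axis. The way it is turned does not matter.
- cassette_blue: loose flat white test cassette with a blue patch at one end of its upper face (and a grey window and round grey well), 72 mm long (its x axis), 24 mm wide (y), 8 mm thick, about 20 g, lying face up flat on the bench; origin at the centre of its underside, x along its length towards the blue end, z up out of its face. Either end may point either way on the pad.
- dish_blue: blue round shallow dish fixed to the bench: outer diameter 74 mm, 14 mm high, wall 4 mm, so a round well 66 mm wide and 10 mm deep; its floor is 4 mm above the bench. Origin at the centre of its underside, on the bench.
- pad_blue: white rectangular pad fixed to the bench, 104 mm (its x axis) by 56 mm (y), 3 mm thick, with a blue outline printed flat on it, 88 by 40 mm inside the line, for the cassette; origin at the centre of its underside, on the bench, x along its length.
- tube_rack: bystander, not to be moved: loose white block 56 x 56 mm and 42 mm high holding small capped clear tubes that stick up to 53 mm above the bench; origin at the centre of its underside.
- dropper: bystander, not to be moved: small loose white dropper bottle 28 mm in diameter with a green pointed cap, 53 mm high in all, standing on the bench; origin at the centre of its underside.
Not all that is in view belongs to the job. What is shaped like the pad_blue but black or pink is not meant.

How it is judged:
At the end, for the whole second after the job is handed in: Jars upright (0.12 rad) in the dish of their colour, centres within 13 mm, base 2-8 mm above the dish's underside; cassettes face up, flat (0.1 rad) on the pad of their colour, centres within 13 mm, long axes within 0.3 rad, base 1-6 mm above the pad's underside; all released, at rest (horizontal distance between jar_orange and dish_orange below 0.013 m and z of jar_orange in the frame of dish_orange between 0.002 and 0.008 m and angle between each of jar_orange, jar_blue's own z axis and vertical below 0.12 rad and horizontal distance between cassette_orange and pad_orange below 0.013 m and z of cassette_orange in the frame of pad_orange between 0.001 and 0.006 m and angle between each of cassette_orange, cassette_blue's own z axis and vertical below 0.1 rad and angle between the x axis of cassette_orange and the x axis of pad_orange, either way round below 0.3 rad and linear speed of each of jar_orange, cassette_orange, jar_blue, cassette_blue below 0.01 m/s and angular speed of each of jar_orange, cassette_orange, jar_blue, cassette_blue below 0.2 rad/s and contact force between each of jar_orange, cassette_orange, jar_blue, cassette_blue and the fingers below 0.05 N and horizontal distance between jar_blue and dish_blue below 0.013 m and z of jar_blue in the frame of dish_blue between 0.002 and 0.008 m and horizontal distance between cassette_blue and pad_blue below 0.013 m and z of cassette_blue in the frame of pad_blue between 0.001 and 0.006 m and angle between the x axis of cassette_blue and the x axis of pad_blue, either way round below 0.3 rad); the robot touches nothing.
It fails at once if a jar is tipped over (leans more than 0.7 rad) (angle between any of jar_orange, jar_blue's own z axis and vertical above 0.7 rad).
It fails at once if a jar or cassette is dropped or flung (moves faster than 0.7 m/s with no finger touching it: a fall of about 25 mm) ((linear speed of jar_orange above 0.7 m/s and contact force between jar_orange and the fingers below 0.05 N) or (linear speed of cassette_orange above 0.7 m/s and contact force between cassette_orange and the fingers below 0.05 N) or (linear speed of jar_blue above 0.7 m/s and contact force between jar_blue and the fingers below 0.05 N) or (linear speed of cassette_blue above 0.7 m/s and contact force between cassette_blue and the fingers below 0.05 N)).
It fails at once if the tube rack or the dropper bottle is pushed or carried more than 30 mm from where it stood (distance of any of tube_rack, dropper from where it was at the start of the episode above 0.03 m).
It also fails if it takes over 107 s, if anything falls off the work surface, if the arm or the gripper's body presses on something with over 40 N, if the wrist force passes 120 N, or if a joint passes its speed limit or range.

## Working session

There is one attempt and no reset: what is moved stays moved. The work goes in short steps, Python scripts to look and compute and a shell command to move; the robot and the scene stay as the last step left them, time stands still between calls to the robot, and variables do not carry over. Pictures are saved under pics/ and viewed, at most 14 in all, crops included, and the job is handed in when it is done.

```bash
ls; mkdir -p pics; python3 - <<'E'
from plant import bot,camera
import cv2,numpy as np,pickle
d={}
for n in("top","side"):
    c=camera(n);d[n]=c;cv2.imwrite(f"pics/{n}0.png",c["img"])
    E=np.array(c["extrinsics"]);print(n,c["vertical_fov"],c["cx"],c["cy"],c["dist_coeffs"],"cam at",-E[:3,:3].T@E[:3,3])
pickle.dump(d,open("d0.pkl","wb"))
s=bot.state();print(s["clock"],s["eef_pos"],np.round(s["eef_rot"],3),s["width"])
E
```

```text
pics
top 45.0359405087543 260.22319164096143 191.59035576196763 [-0.16135293  0.          0.          0.          0.        ] cam at [ 0.1697737  -0.00716433  1.4187886 ]
side 50.86999736540384 250.85435301390945 186.399175314018 [-0.03653549  0.          0.          0.          0.        ] cam at [0.07685496 0.92223062 0.87914474]
0.1 [ 0.14968913 -0.6575653   0.25153635] [[ 0.975  0.222 -0.   ]
 [ 0.222 -0.975  0.002]
 [ 0.    -0.002 -1.   ]] 0.08826306551681341
```

View pics/top0.png

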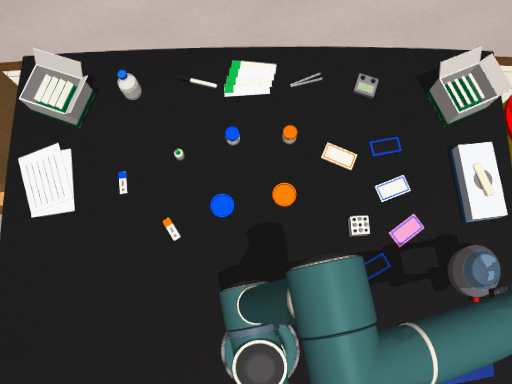

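View pics/side0.png

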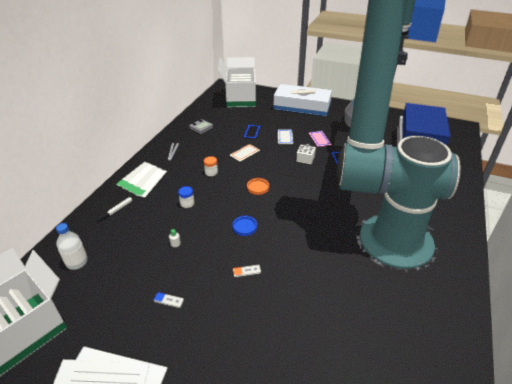

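The top view shows jar_blue at (232,135), jar_orange (290,133), cassette_blue (123,182), cassette_orange (171,229), dish_blue (222,205), dish_orange (284,195), pad_orange (339,156), pad_blue (393,188), rack (359,226) and dropper (179,154). The side view shows the same things: lids at (186,191) and (211,161), cassettes at (169,300) and (247,271), dishes at (245,226) and (258,186), pads at (285,137) and (245,152).

```bash
cat > h.py <<'E'
import numpy as np,cv2
def K(c):
    f=c["img"].shape[0]/2/np.tan(np.radians(c["vertical_fov"])/2)
    return np.array([[f,0,c["cx"]],[0,f,c["cy"]],[0,0,1]])
def cast(c,px,z):
    E=np.array(c["extrinsics"]);R=E[:3,:3];o=-R.T@E[:3,3]
    u=cv2.undistortPoints(np.float64(px).reshape(-1,1,2),K(c),np.float64(c["dist_coeffs"])).reshape(-1,2)
    d=np.c_[u,np.ones(len(u))]@R
    return (o+d*((z-o[2])/d[:,2])[:,None])[:,:2]
def blob(c,seed,z,kind,w=30):
    """biggest blob of the kind near the seed pixel, cast on z: centre, long axis angle (deg), size in mm"""
    img=c["img"];x0,y0=max(0,seed[0]-w),max(0,seed[1]-w);im=img[y0:seed[1]+w,x0:seed[0]+w]
    h=cv2.cvtColor(im,cv2.COLOR_BGR2HSV);H,S,V=h[...,0],h[...,1],h[...,2]
    m={"blue":(H>100)&(H<130)&(S>140)&(V>70),"orange":(H<22)&(S>140)&(V>90),"any":V>75}[kind].astype(np.uint8)
    n,l,st,ce=cv2.connectedComponentsWithStats(m)
    k=min((i for i in range(1,n) if st[i,4]>12),key=lambda i:np.hypot(*(ce[i]+[x0,y0]-seed)))
    cs,_=cv2.findContours((l==k).astype(np.uint8),cv2.RETR_EXTERNAL,cv2.CHAIN_APPROX_NONE)
    full=np.zeros_like(m);cv2.drawContours(full,cs,-1,1,-1)
    ys,xs=np.nonzero(full);P=cast(c,np.c_[xs+x0,ys+y0],z)
    (q,s,a)=cv2.minAreaRect(np.float32(P*1000));b=cv2.boxPoints((q,s,a));e=max(b[1]-b[0],b[2]-b[1],key=np.linalg.norm)
    return P.mean(0),np.degrees(np.arctan2(e[1],e[0]))%180,np.sort(s)
E
cat > m.py <<'E'
import pickle;from h import *
d=pickle.load(open("d0.pkl","rb"))
T=dict(jar_blue=((232,132),(186,191),.047,"blue"),jar_orange=((290,131),(211,161),.047,"orange"),
dish_blue=((222,205),(245,226),.012,"blue"),dish_orange=((284,195),(258,186),.012,"orange"),
cas_blue=((123,182),(169,300),.005,"any"),cas_orange=((171,229),(247,271),.005,"any"),
pad_blue=((393,188),(285,137),.003,"any"),pad_orange=((339,156),(245,152),.003,"any"),
rack=((359,226),(307,155),.03,"any"),dropper=((179,154),(175,240),.03,"any"))
for n,(a,b,z,k) in T.items():
    for v,s in(("top",a),("side",b)):
        P,ang,sz=blob(d[v],s,z,k);print(n,v,P.round(4),ang.round(1),sz.round(0),round(float(np.hypot(*P)),3))
E
python3 m.py
```

```text
jar_blue top [0.6609 0.0814] 61.5 [45. 46.] 0.666
jar_blue side [0.6612 0.0781] 118.7 [45. 57.] 0.666
jar_orange top [ 0.6632 -0.101 ] 179.6 [44. 46.] 0.671
jar_orange side [ 0.664  -0.1042] 116.1 [46. 61.] 0.672
dish_blue top [0.4388 0.1129] 0.2 [75. 76.] 0.453
dish_blue side [0.4372 0.1177] 111.8 [77. 87.] 0.453
dish_orange top [ 0.4714 -0.0799] 116.6 [75. 76.] 0.478
dish_orange side [ 0.4692 -0.0747] 111.6 [76. 87.] 0.475
cas_blue top [0.5163 0.4331] 7.0 [27. 76.] 0.674
cas_blue side [0.5157 0.4335] 6.6 [33. 80.] 0.674
cas_orange top [0.3667 0.2705] 32.7 [28. 76.] 0.456
cas_orange side [0.3661 0.2707] 32.0 [37. 79.] 0.455
pad_blue top [ 0.4901 -0.4268] 110.6 [ 59. 108.] 0.65
pad_blue side [ 0.4877 -0.4218] 109.4 [ 65. 116.] 0.645
pad_orange top [ 0.597 -0.259] 66.1 [ 60. 107.] 0.651
pad_orange side [ 0.5965 -0.2575] 66.9 [ 70. 115.] 0.65
rack top [ 0.3686 -0.3056] 89.3 [62. 65.] 0.479
rack side [ 0.3576 -0.3482] 85.3 [107. 245.] 0.499
dropper top [0.6007 0.2489] 1.8 [29. 37.] 0.65
dropper side [0.5971 0.2596] 126.7 [32. 76.] 0.651
```

```bash
cat > p.py <<'E'
import sys,numpy as np;from plant import bot
x,y,z,yaw=map(float,sys.argv[1:5]);s=bot.state();R=np.array(s["eef_rot"]);p=np.array(s["eef_pos"])
d=R.T@(np.array([x,y,z])-p)/.03;w=np.arctan2(R[1,0],R[0,0]);t=-((np.radians(yaw)-w+np.pi)%(2*np.pi)-np.pi)/.08
print("clock",round(s["clock"],2),"p",p.round(4),"yaw",np.degrees(w).round(1),"tilt",R[:2,2].round(3),"width",round(s["width"],4),"F",np.round(s["contact_force"],1))
print("to go, units: dp",d.round(2),"twist z",round(t,2))
E
python3 -m pendant '[{"twist":[0,0,0],"dp":[0.5,-0.34,0],"hand":1},{"twist":[0,0,0],"dp":[1,-0.68,0],"hand":1},{"twist":[0,0,0],"dp":[1,-0.68,0],"hand":1},{"twist":[0,0,0],"dp":[1,-0.68,0],"hand":1},{"twist":[0,0,0],"dp":[1,-0.68,0],"hand":1},{"twist":[0,0,0],"dp":[1,-0.68,0],"hand":1},{"twist":[0,0,0],"dp":[1,-0.68,0],"hand":1},{"twist":[0,0,0],"dp":[1,-0.68,0],"hand":1},{"twist":[0,0,0],"dp":[1,-0.68,0],"hand":1},{"twist":[0,0,0],"dp":[1,-0.68,0],"hand":1}]'
python3 p.py .6632 -.102 .15 12.8
```

```text
clock: 1.1
eef_pos: [0.3857, -0.4033, 0.2525]
eef_rot: [[0.975, 0.222, 0.0], [0.222, -0.975, 0.001], [0.0, -0.001, -1.0]]
contact_force: [-0.0, -0.2, -0.2]
width: 0.0884
grip_force: 0.0
clock 1.1 p [ 0.3857 -0.4033  0.2525] yaw 12.8 tilt [0.    0.001] width 0.0884 F [-0.  -0.2 -0.2]
to go, units: dp [11.25 -7.73  3.43] twist z 0.01
```

```bash
python3 -m pendant '[{"twist":[0,0,0],"dp":[1,-0.69,0.3],"hand":1},{"twist":[0,0,0],"dp":[1,-0.69,0.3],"hand":1},{"twist":[0,0,0],"dp":[1,-0.69,0.3],"hand":1},{"twist":[0,0,0],"dp":[1,-0.69,0.3],"hand":1},{"twist":[0,0,0],"dp":[1,-0.69,0.3],"hand":1},{"twist":[0,0,0],"dp":[1,-0.69,0.3],"hand":1},{"twist":[0,0,0],"dp":[1,-0.69,0.3],"hand":1},{"twist":[0,0,0],"dp":[1,-0.69,0.3],"hand":1},{"twist":[0,0,0],"dp":[1,-0.69,0.3],"hand":1},{"twist":[0,0,0],"dp":[1,-0.69,0.3],"hand":1}]' >/dev/null
python3 -m pendant '[{"twist":[0,0,0],"dp":[0.8,-0.5,0.3],"hand":1},{"twist":[0,0,0],"dp":[0.45,-0.3,0.1],"hand":1},{"twist":[0,0,0],"dp":[0,0,0],"hand":1},{"twist":[0,0,0],"dp":[0,0,0],"hand":1}]' >/dev/null
python3 p.py .6632 -.102 .030 12.8
```

```text
clock 2.5 p [ 0.6619 -0.1058  0.1508] yaw 12.9 tilt [-0.001 -0.   ] width 0.0878 F [-0.7 -0.1 -0.1]
to go, units: dp [ 0.07 -0.11  4.03] twist z 0.01
```

```bash
python3 -m pendant '[{"twist":[0,0,0],"dp":[0.07,-0.11,0.6],"hand":1},{"twist":[0,0,0],"dp":[0,0,0.9],"hand":1},{"twist":[0,0,0],"dp":[0,0,0.9],"hand":1},{"twist":[0,0,0],"dp":[0,0,0.8],"hand":1},{"twist":[0,0,0],"dp":[0,0,0.5],"hand":1},{"twist":[0,0,0],"dp":[0,0,0.33],"hand":1},{"twist":[0,0,0],"dp":[0,0,0],"hand":1},{"twist":[0,0,0],"dp":[0,0,0],"hand":0.3},{"twist":[0,0,0],"dp":[0,0,0],"hand":0.3},{"twist":[0,0,0],"dp":[0,0,0],"hand":0.3}]'
python3 -m pendant '[{"twist":[0,0,0],"dp":[0,0,0],"hand":0.3},{"twist":[0,0,0],"dp":[0,0,0],"hand":0.3},{"twist":[0,0,0],"dp":[0,0,0],"hand":0.3},{"twist":[0,0,0],"dp":[0,0,0],"hand":0.3}]'
python3 p.py .6632 -.102 .1 12.8
```

```text
clock: 3.5
eef_pos: [0.6649, -0.1023, 0.0313]
eef_rot: [[0.975, 0.222, 0.002], [0.222, -0.975, -0.0], [0.002, 0.001, -1.0]]
contact_force: [0.0, 0.4, -0.4]
width: 0.066
grip_force: 0.0
clock: 3.9
eef_pos: [0.664, -0.102, 0.0302]
eef_rot: [[0.975, 0.222, 0.0], [0.222, -0.975, 0.0], [0.0, -0.0, -1.0]]
contact_force: [-0.6, 0.5, 1.9]
width: 0.043
grip_force: 30.0
clock 3.9 p [ 0.664  -0.102   0.0302] yaw 12.8 tilt [0. 0.] width 0.043 F [-0.6  0.5  1.9]
to go, units: dp [-0.03 -0.01 -2.33] twist z 0.0
```

```bash
python3 -m pendant '[{"twist":[0,0,0],"dp":[0,0,-0.3],"hand":0.3},{"twist":[0,0,0],"dp":[0,0,-0.8],"hand":0.3},{"twist":[0,0,0],"dp":[0,0,-0.8],"hand":0.3},{"twist":[0,0,0],"dp":[0,0,-0.6],"hand":0.3}]' 
python3 -m pendant '[{"twist":[0,0,0],"dp":[-0.3,-0.1,0],"hand":0.3},{"twist":[0,0,0],"dp":[-0.7,-0.25,0],"hand":0.3},{"twist":[0,0,0],"dp":[-0.9,-0.31,0],"hand":0.3},{"twist":[0,0,0],"dp":[-0.9,-0.31,0],"hand":0.3},{"twist":[0,0,0],"dp":[-0.9,-0.32,0],"hand":0.3},{"twist":[0,0,0],"dp":[-0.9,-0.31,0],"hand":0.3},{"twist":[0,0,0],"dp":[-0.8,-0.28,0],"hand":0.3},{"twist":[0,0,0],"dp":[-0.5,-0.18,0],"hand":0.3},{"twist":[0,0,0],"dp":[-0.2,-0.07,0],"hand":0.3},{"twist":[0,0,0],"dp":[0,0,0],"hand":0.3}]'
python3 p.py .4714 -.0799 .035 12.8
```

```text
clock: 4.3
eef_pos: [0.6643, -0.1023, 0.1067]
eef_rot: [[0.975, 0.222, 0.001], [0.222, -0.975, -0.0], [0.001, 0.001, -1.0]]
contact_force: [0.0, -1.1, -1.0]
width: 0.0432
grip_force: 30.0
clock: 5.3
eef_pos: [0.4697, -0.0802, 0.1041]
eef_rot: [[0.975, 0.222, -0.001], [0.222, -0.975, 0.0], [-0.001, -0.001, -1.0]]
contact_force: [0.1, -0.8, -0.3]
width: 0.0431
grip_force: 30.0
clock 5.3 p [ 0.4697 -0.0802  0.1041] yaw 12.8 tilt [-0.001  0.   ] width 0.0431 F [ 0.1 -0.8 -0.3]
to go, units: dp [0.06 0.   2.3 ] twist z 0.0
```

```bash
python3 -m pendant '[{"twist":[0,0,0],"dp":[0.05,0,0.4],"hand":0.3},{"twist":[0,0,0],"dp":[0,0,0.6],"hand":0.3},{"twist":[0,0,0],"dp":[0,0,0.5],"hand":0.3},{"twist":[0,0,0],"dp":[0,0,0.4],"hand":0.3},{"twist":[0,0,0],"dp":[0,0,0.2],"hand":0.3},{"twist":[0,0,0],"dp":[0,0,0.1],"hand":0.3},{"twist":[0,0,0],"dp":[0,0,0.05],"hand":0.3},{"twist":[0,0,0],"dp":[0,0,0.03],"hand":0.3},{"twist":[0,0,0],"dp":[0,0,0],"hand":0.3}]'
```

```text
clock: 6.2
eef_pos: [0.4731, -0.0802, 0.0368]
eef_rot: [[0.975, 0.222, 0.001], [0.222, -0.975, -0.0], [0.001, 0.0, -1.0]]
contact_force: [-0.2, -0.0, -0.6]
width: 0.0433
grip_force: 30.0
```

```bash
python3 -m pendant '[{"twist":[0,0,0],"dp":[0,0,0.04],"hand":0.3},{"twist":[0,0,0],"dp":[0,0,0.03],"hand":0.3},{"twist":[0,0,0],"dp":[0,0,0],"hand":0.3}]'
```

```text
clock: 6.5
eef_pos: [0.4727, -0.0801, 0.0344]
eef_rot: [[0.975, 0.222, 0.0], [0.222, -0.975, -0.0], [0.0, 0.0, -1.0]]
contact_force: [0.1, 0.2, -0.9]
width: 0.0431
grip_force: 30.0
```

```bash
python3 p.py .4714 -.0799 .034 12.8
```

```text
clock 6.5 p [ 0.4727 -0.0801  0.0344] yaw 12.8 tilt [ 0. -0.] width 0.0431 F [ 0.1  0.2 -0.9]
to go, units: dp [-0.04 -0.02  0.01] twist z 0.0
```

```bash
python3 -m pendant '[{"twist":[0,0,0],"dp":[0,0,0.02],"hand":0.3},{"twist":[0,0,0],"dp":[0,0,0],"hand":1},{"twist":[0,0,0],"dp":[0,0,0],"hand":1},{"twist":[0,0,0],"dp":[0,0,0],"hand":1},{"twist":[0,0,0],"dp":[0,0,0],"hand":1},{"twist":[0,0,0],"dp":[0,0,0],"hand":1},{"twist":[0,0,0],"dp":[0,0,-0.3],"hand":1},{"twist":[0,0,0],"dp":[0,0,-0.7],"hand":1},{"twist":[0,0,0],"dp":[0,0,-0.9],"hand":1},{"twist":[0,0,0],"dp":[0,0,-0.6],"hand":1}]' 
python3 -m pendant '[{"twist":[0,0,0],"dp":[0.4,-0.2,0],"hand":1},{"twist":[0,0,0],"dp":[0.9,-0.48,0],"hand":1},{"twist":[0,0,0],"dp":[1,-0.53,0],"hand":1},{"twist":[0,0,0],"dp":[1,-0.53,0],"hand":1},{"twist":[0,0,0],"dp":[1,-0.53,0],"hand":1},{"twist":[0,0,0],"dp":[1,-0.53,0],"hand":1},{"twist":[0,0,0],"dp":[1,-0.53,0],"hand":1},{"twist":[0,0,0],"dp":[0.7,-0.37,0],"hand":1},{"twist":[0,0,0],"dp":[0.3,-0.16,0],"hand":1},{"twist":[0,0,0],"dp":[0,0,0],"hand":1}]'
python3 p.py .6609 .0814 .030 12.8
```

```text
clock: 7.5
eef_pos: [0.4735, -0.0803, 0.1109]
eef_rot: [[0.975, 0.222, 0.002], [0.222, -0.975, -0.0], [0.002, 0.001, -1.0]]
contact_force: [-0.0, 0.9, -0.5]
width: 0.0879
grip_force: 0.0
clock: 8.5
eef_pos: [0.6609, 0.0827, 0.1076]
eef_rot: [[0.975, 0.223, -0.001], [0.223, -0.975, -0.0], [-0.001, -0.0, -1.0]]
contact_force: [0.1, 0.3, -0.6]
width: 0.0877
grip_force: 0.0
clock 8.5 p [0.6609 0.0827 0.1076] yaw 12.9 tilt [-0.001 -0.   ] width 0.0877 F [ 0.1  0.3 -0.6]
to go, units: dp [-0.01  0.04  2.59] twist z 0.02
```

```bash
python3 -m pendant '[{"twist":[0,0,0],"dp":[0,0.04,0.5],"hand":1},{"twist":[0,0,0],"dp":[0,0,0.8],"hand":1},{"twist":[0,0,0],"dp":[0,0,0.7],"hand":1},{"twist":[0,0,0],"dp":[0,0,0.4],"hand":1},{"twist":[0,0,0],"dp":[0,0,0.2],"hand":1},{"twist":[0,0,0],"dp":[0,0,0],"hand":1},{"twist":[0,0,0],"dp":[0,0,0],"hand":0.3},{"twist":[0,0,0],"dp":[0,0,0],"hand":0.3},{"twist":[0,0,0],"dp":[0,0,0],"hand":0.3},{"twist":[0,0,0],"dp":[0,0,0],"hand":0.3}]'
python3 -m pendant '[{"twist":[0,0,0],"dp":[0,0,0],"hand":0.3},{"twist":[0,0,0],"dp":[0,0,0],"hand":0.3},{"twist":[0,0,0],"dp":[0,0,0],"hand":0.3},{"twist":[0,0,0],"dp":[0,0,0],"hand":0.3}]'
python3 - <<'E'
from plant import camera;import cv2,pickle;from h import *
c=camera("top");d=blob(c,(284,190),.051,"orange");print(d)
cv2.imwrite("pics/t1.png",cv2.resize(c["img"][90:250,140:340],None,fx=3,fy=3))
E
python3 p.py .4388 .1129 .030 12.8
```

```text
clock: 9.5
eef_pos: [0.6614, 0.0803, 0.0316]
eef_rot: [[0.975, 0.222, 0.001], [0.222, -0.975, 0.0], [0.001, 0.0, -1.0]]
contact_force: [0.2, 0.2, -0.1]
width: 0.0581
grip_force: 0.0
clock: 9.9
eef_pos: [0.6609, 0.0804, 0.031]
eef_rot: [[0.975, 0.222, 0.0], [0.222, -0.975, 0.0], [0.0, -0.0, -1.0]]
contact_force: [-0.1, 0.4, 2.8]
width: 0.0432
grip_force: 30.0
(array([ 0.46294108, -0.07803984]), np.float32(116.24494), array([72.65532684, 73.7250824 ]))
clock 9.95 p [0.6609 0.0804 0.031 ] yaw 12.8 tilt [0. 0.] width 0.0433 F [-1.1  1.5  1.5]
to go, units: dp [-6.98 -2.7   0.03] twist z 0.0
```

View pics/t1.png

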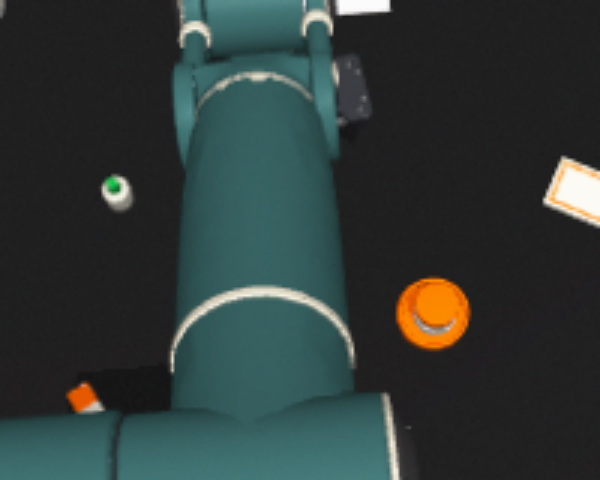

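The picture shows the orange jar upright in the orange dish (lid at pixel (285,192), inside the rim). The dropper is untouched and the arm hides the blue jar, which reads as gripped at 43 mm.

```bash
python3 -m pendant '[{"twist":[0,0,0],"dp":[0,0,-0.3],"hand":0.3},{"twist":[0,0,0],"dp":[0,0,-0.8],"hand":0.3},{"twist":[0,0,0],"dp":[0,0,-0.8],"hand":0.3},{"twist":[0,0,0],"dp":[0,0,-0.6],"hand":0.3}]' >/dev/null
python3 -m pendant '[{"twist":[0,0,0],"dp":[-0.4,-0.15,0],"hand":0.3},{"twist":[0,0,0],"dp":[-0.8,-0.31,0],"hand":0.3},{"twist":[0,0,0],"dp":[-0.9,-0.35,0],"hand":0.3},{"twist":[0,0,0],"dp":[-0.9,-0.35,0],"hand":0.3},{"twist":[0,0,0],"dp":[-0.9,-0.35,0],"hand":0.3},{"twist":[0,0,0],"dp":[-0.9,-0.35,0],"hand":0.3},{"twist":[0,0,0],"dp":[-0.9,-0.35,0],"hand":0.3},{"twist":[0,0,0],"dp":[-0.8,-0.31,0],"hand":0.3},{"twist":[0,0,0],"dp":[-0.48,-0.18,0],"hand":0.3},{"twist":[0,0,0],"dp":[0,0,0],"hand":0.3}]'
python3 p.py .4388 .1129 .035 12.8
```

```text
clock: 11.35
eef_pos: [0.4355, 0.1127, 0.1045]
eef_rot: [[0.975, 0.223, -0.003], [0.223, -0.975, -0.001], [-0.003, -0.0, -1.0]]
contact_force: [-0.4, 0.4, -0.4]
width: 0.0433
grip_force: 30.0
clock 11.35 p [0.4355 0.1127 0.1045] yaw 12.9 tilt [-0.003 -0.001] width 0.0433 F [-0.4  0.4 -0.4]
to go, units: dp [0.12 0.02 2.31] twist z 0.02
```

```bash
python3 -m pendant '[{"twist":[0,0,0],"dp":[0.06,0,0.4],"hand":0.3},{"twist":[0,0,0],"dp":[0,0,0.6],"hand":0.3},{"twist":[0,0,0],"dp":[0,0,0.6],"hand":0.3},{"twist":[0,0,0],"dp":[0,0,0.4],"hand":0.3},{"twist":[0,0,0],"dp":[0,0,0.2],"hand":0.3},{"twist":[0,0,0],"dp":[0,0,0.06],"hand":0.3},{"twist":[0,0,0],"dp":[0,0,0],"hand":0.3},{"twist":[0,0,0],"dp":[0,0,0],"hand":0.3}]'
python3 p.py .4388 .1129 .0347 12.8
```

```text
clock: 12.15
eef_pos: [0.4412, 0.1133, 0.0385]
eef_rot: [[0.975, 0.222, 0.001], [0.222, -0.975, 0.0], [0.001, 0.0, -1.0]]
contact_force: [0.5, 0.1, -0.5]
width: 0.0427
grip_force: 30.0
clock 12.15 p [0.4412 0.1133 0.0385] yaw 12.8 tilt [0.001 0.   ] width 0.0427 F [ 0.5  0.1 -0.5]
to go, units: dp [-0.08 -0.01  0.13] twist z 0.0
```

```bash
python3 -m pendant '[{"twist":[0,0,0],"dp":[-0.06,0,0.06],"hand":0.3},{"twist":[0,0,0],"dp":[0,0,0.06],"hand":0.3},{"twist":[0,0,0],"dp":[0,0,0.02],"hand":0.3},{"twist":[0,0,0],"dp":[0,0,0],"hand":0.3}]'
python3 -m pendant '[{"twist":[0,0,0],"dp":[0,0,0],"hand":1},{"twist":[0,0,0],"dp":[0,0,0],"hand":1},{"twist":[0,0,0],"dp":[0,0,0],"hand":1},{"twist":[0,0,0],"dp":[0,0,0],"hand":1},{"twist":[0,0,0],"dp":[0,0,0],"hand":1},{"twist":[0,0,0],"dp":[0,0,-0.3],"hand":1},{"twist":[0,0,0],"dp":[0,0,-0.7],"hand":1},{"twist":[0,0,0],"dp":[0,0,-0.9],"hand":1},{"twist":[0,0,0],"dp":[0,0,-0.6],"hand":1}]' 
python3 -m pendant '[{"twist":[0,0,-0.5],"dp":[0,0,0],"hand":0.7},{"twist":[0,0,-0.9],"dp":[0,0,0],"hand":0.6},{"twist":[0,0,-0.9],"dp":[0,0,0],"hand":0.6},{"twist":[0,0,-0.9],"dp":[0,0,0],"hand":0.6},{"twist":[0,0,-0.7],"dp":[0,0,0],"hand":0.6},{"twist":[0,0,-0.4],"dp":[0,0,0],"hand":0.6},{"twist":[0,0,0],"dp":[0,0,0],"hand":0.6}]' >/dev/null
python3 p.py .3667 .2705 .1 32.5
```

```text
clock: 12.55
eef_pos: [0.439, 0.1128, 0.0349]
eef_rot: [[0.975, 0.222, 0.0], [0.222, -0.975, 0.0], [0.0, 0.0, -1.0]]
contact_force: [-2.9, -0.7, 7.5]
width: 0.0433
grip_force: 30.0
clock: 13.45
eef_pos: [0.4394, 0.1129, 0.1109]
eef_rot: [[0.975, 0.222, 0.002], [0.222, -0.975, 0.0], [0.002, 0.0, -1.0]]
contact_force: [0.1, -0.0, -0.0]
width: 0.0881
grip_force: 0.0
clock 14.15 p [0.4388 0.1128 0.1093] yaw 32.5 tilt [0.001 0.   ] width 0.0528 F [ 0.3  0.3 -0.2]
to go, units: dp [ 0.8  -5.72  0.31] twist z 0.01
```

```bash
python3 -m pendant '[{"twist":[0,0,0],"dp":[0.06,-0.4,0],"hand":0.6},{"twist":[0,0,0],"dp":[0.11,-0.8,0],"hand":0.6},{"twist":[0,0,0],"dp":[0.13,-0.9,0],"hand":0.6},{"twist":[0,0,0],"dp":[0.13,-0.9,0],"hand":0.6},{"twist":[0,0,0],"dp":[0.13,-0.9,0],"hand":0.6},{"twist":[0,0,0],"dp":[0.11,-0.8,0],"hand":0.6},{"twist":[0,0,0],"dp":[0.08,-0.6,0],"hand":0.6},{"twist":[0,0,0],"dp":[0.05,-0.42,0],"hand":0.6},{"twist":[0,0,0],"dp":[0,0,0],"hand":0.6},{"twist":[0,0,0],"dp":[0,0,0],"hand":0.6}]' >/dev/null
python3 p.py .3667 .2705 .017 32.5
python3 - <<'E'
from plant import camera;import cv2;from h import *
c=camera("side");cv2.imwrite("pics/s1.png",cv2.resize(c["img"][100:360,100:420],None,fx=2.4,fy=2.3))
E
```

```text
clock 15.15 p [0.3664 0.2703 0.1087] yaw 32.6 tilt [ 0. -0.] width 0.0531 F [ 0.5 -0.4 -0.1]
to go, units: dp [ 0.01 -0.    3.06] twist z 0.02
```

View pics/s1.png

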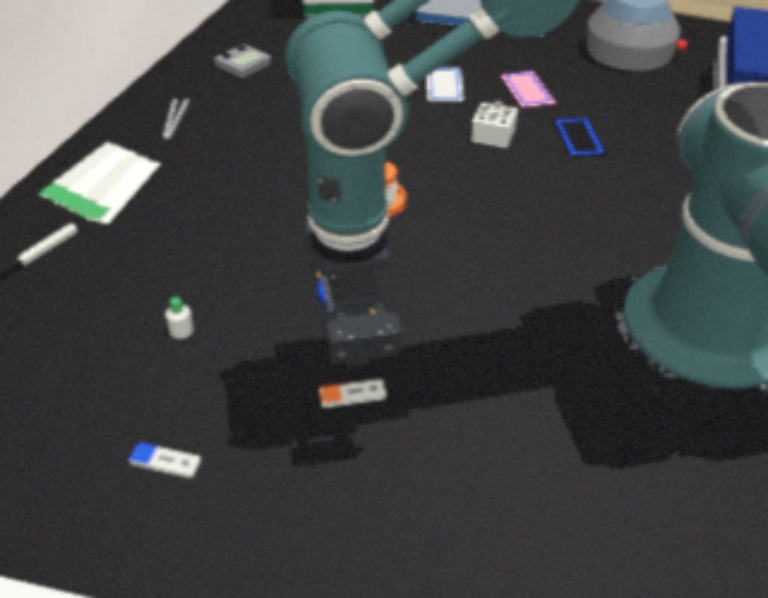

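The side crop shows the gripper above the orange cassette (crop pixel (352,393)), lined up with it. Rack and dropper are standing.

```bash
python3 -m pendant '[{"twist":[0,0,0],"dp":[0,0,0.5],"hand":0.6},{"twist":[0,0,0],"dp":[0,0,0.8],"hand":0.6},{"twist":[0,0,0],"dp":[0,0,0.8],"hand":0.6},{"twist":[0,0,0],"dp":[0,0,0.5],"hand":0.6},{"twist":[0,0,0],"dp":[0,0,0.3],"hand":0.6},{"twist":[0,0,0],"dp":[0,0,0.1],"hand":0.6},{"twist":[0,0,0],"dp":[0,0,0],"hand":0.6},{"twist":[0,0,0],"dp":[0,0,0],"hand":0.6},{"twist":[0,0,0],"dp":[0,0,0],"hand":0.6}]'
python3 p.py .3667 .2705 .0165 32.5
```

```text
clock: 16.1
eef_pos: [0.3674, 0.2708, 0.0196]
eef_rot: [[0.843, 0.538, 0.002], [0.538, -0.843, 0.001], [0.002, -0.0, -1.0]]
contact_force: [0.5, 0.6, -0.0]
width: 0.0531
grip_force: 0.0
clock 16.1 p [0.3674 0.2708 0.0196] yaw 32.5 tilt [0.002 0.001] width 0.0531 F [ 0.5  0.6 -0. ]
to go, units: dp [-0.02 -0.    0.1 ] twist z 0.01
```

```bash
python3 -m pendant '[{"twist":[0,0,0],"dp":[0,0,0.05],"hand":0.6},{"twist":[0,0,0],"dp":[0,0,0.03],"hand":0.6},{"twist":[0,0,0],"dp":[0,0,0],"hand":0.6},{"twist":[0,0,0],"dp":[0,0,0],"hand":0.1},{"twist":[0,0,0],"dp":[0,0,0],"hand":0.1},{"twist":[0,0,0],"dp":[0,0,0],"hand":0.1},{"twist":[0,0,0],"dp":[0,0,0],"hand":0.1},{"twist":[0,0,0],"dp":[0,0,0],"hand":0.1},{"twist":[0,0,0],"dp":[0,0,0],"hand":0.1},{"twist":[0,0,0],"dp":[0,0,0],"hand":0.1}]'
python3 -m pendant '[{"twist":[0,0,0],"dp":[0,0,0],"hand":0.1},{"twist":[0,0,0],"dp":[0,0,0],"hand":0.1},{"twist":[0,0,0],"dp":[0,0,-0.3],"hand":0.1},{"twist":[0,0,0],"dp":[0,0,-0.7],"hand":0.1},{"twist":[0,0,0],"dp":[0,0,-0.9],"hand":0.1},{"twist":[0,0,0],"dp":[0,0,-0.9],"hand":0.1},{"twist":[0,0,0],"dp":[0,0,-0.6],"hand":0.1},{"twist":[0,0,0],"dp":[0,0,-0.3],"hand":0.1},{"twist":[0,0,0],"dp":[0,0,0],"hand":0.1}]'
python3 p.py .597 -.259 .12 66.3
```

```text
clock: 17.1
eef_pos: [0.3666, 0.2703, 0.0163]
eef_rot: [[0.843, 0.538, -0.0], [0.538, -0.843, 0.0], [0.0, -0.0, -1.0]]
contact_force: [-0.8, -0.3, 0.6]
width: 0.023
grip_force: 30.0
clock: 18.0
eef_pos: [0.3675, 0.271, 0.129]
eef_rot: [[0.843, 0.538, 0.003], [0.538, -0.843, 0.002], [0.003, -0.0, -1.0]]
contact_force: [0.2, 0.2, -0.5]
width: 0.0234
grip_force: 30.0
clock 18.0 p [0.3675 0.271  0.129 ] yaw 32.5 tilt [0.003 0.002] width 0.0234 F [ 0.2  0.2 -0.5]
to go, units: dp [-3.05 19.01  0.29] twist z -7.37
```

```bash
python3 -m pendant '[{"twist":[0,0,0],"dp":[-0.05,0.3,0],"hand":0.1},{"twist":[0,0,0],"dp":[-0.11,0.7,0],"hand":0.1},{"twist":[0,0,0],"dp":[-0.16,1,0],"hand":0.1},{"twist":[0,0,0],"dp":[-0.16,1,0],"hand":0.1},{"twist":[0,0,0],"dp":[-0.16,1,0],"hand":0.1},{"twist":[0,0,0],"dp":[-0.16,1,0],"hand":0.1},{"twist":[0,0,0],"dp":[-0.16,1,0],"hand":0.1},{"twist":[0,0,0],"dp":[-0.16,1,0],"hand":0.1},{"twist":[0,0,0],"dp":[-0.16,1,0],"hand":0.1},{"twist":[0,0,0],"dp":[-0.16,1,0],"hand":0.1}]' | head -2
python3 -m pendant '[{"twist":[0,0,0],"dp":[-0.16,1,0],"hand":0.1},{"twist":[0,0,0],"dp":[-0.16,1,0],"hand":0.1},{"twist":[0,0,0],"dp":[-0.16,1,0],"hand":0.1},{"twist":[0,0,0],"dp":[-0.16,1,0],"hand":0.1},{"twist":[0,0,0],"dp":[-0.16,1,0],"hand":0.1},{"twist":[0,0,0],"dp":[-0.16,1,0],"hand":0.1},{"twist":[0,0,0],"dp":[-0.16,1,0],"hand":0.1},{"twist":[0,0,0],"dp":[-0.16,1,0],"hand":0.1},{"twist":[0,0,0],"dp":[-0.16,1,0],"hand":0.1},{"twist":[0,0,0],"dp":[-0.1,0.6,0],"hand":0.1}]' | head -2
python3 -m pendant '[{"twist":[0,0,-0.3],"dp":[-0.05,0.3,0],"hand":0.1},{"twist":[0,0,-0.8],"dp":[0,0.1,0],"hand":0.1},{"twist":[0,0,-1],"dp":[0,0,0],"hand":0.1},{"twist":[0,0,-1],"dp":[0,0,0],"hand":0.1},{"twist":[0,0,-1],"dp":[0,0,0],"hand":0.1},{"twist":[0,0,-1],"dp":[0,0,0],"hand":0.1},{"twist":[0,0,-1],"dp":[0,0,0],"hand":0.1},{"twist":[0,0,-0.8],"dp":[0,0,0],"hand":0.1},{"twist":[0,0,-0.4],"dp":[0,0,0],"hand":0.1},{"twist":[0,0,0],"dp":[0,0,0],"hand":0.1}]' >/dev/null
python3 p.py .597 -.259 .0200 66.3
```

```text
clock: 19.0
eef_pos: [0.4743, 0.0176, 0.1256]
clock: 20.0
eef_pos: [0.5905, -0.2503, 0.1253]
clock 21.0 p [ 0.5955 -0.2587  0.1259] yaw 66.0 tilt [-0.002  0.001] width 0.0233 F [0.3 0.2 1. ]
to go, units: dp [0.01 0.06 3.53] twist z -0.06
```

```bash
python3 -m pendant '[{"twist":[0,0,0],"dp":[0,0.04,0.5],"hand":0.1},{"twist":[0,0,0],"dp":[0,0,0.8],"hand":0.1},{"twist":[0,0,0],"dp":[0,0,0.8],"hand":0.1},{"twist":[0,0,0],"dp":[0,0,0.7],"hand":0.1},{"twist":[0,0,0],"dp":[0,0,0.4],"hand":0.1},{"twist":[0,0,0],"dp":[0,0,0.2],"hand":0.1},{"twist":[0,0,0],"dp":[0,0,0.05],"hand":0.1},{"twist":[0,0,0],"dp":[0,0,0],"hand":0.1},{"twist":[0,0,0],"dp":[0,0,0],"hand":0.1},{"twist":[0,0,0],"dp":[0,0,0],"hand":0.1}]'>/dev/null
python3 p.py .597 -.259 .0193 66.3
```

```text
clock 22.0 p [ 0.5985 -0.26    0.0251] yaw 66.0 tilt [ 0.002 -0.001] width 0.0235 F [-0.3 -0.4  0.4]
to go, units: dp [ 0.01 -0.06  0.19] twist z -0.07
```

```bash
python3 -m pendant '[{"twist":[0,0,0],"dp":[0,-0.03,0.07],"hand":0.1},{"twist":[0,0,0],"dp":[0,0,0.05],"hand":0.1},{"twist":[0,0,0],"dp":[0,0,0.03],"hand":0.1},{"twist":[0,0,0],"dp":[0,0,0],"hand":0.1},{"twist":[0,0,0],"dp":[0,0,0],"hand":0.1}]'>/dev/null
python3 p.py .597 -.259 .0193 66.3
```

```text
clock 22.5 p [ 0.5968 -0.2592  0.0194] yaw 66.0 tilt [-0.  0.] width 0.0237 F [0.1 0.1 1.7]
to go, units: dp [0.01 0.01 0.  ] twist z -0.07
```

```bash
python3 -m pendant '[{"twist":[0,0,0],"dp":[0,0,0],"hand":0.6},{"twist":[0,0,0],"dp":[0,0,0],"hand":0.6},{"twist":[0,0,0],"dp":[0,0,0],"hand":0.6},{"twist":[0,0,0],"dp":[0,0,0],"hand":0.6},{"twist":[0,0,0],"dp":[0,0,-0.3],"hand":0.6},{"twist":[0,0,0],"dp":[0,0,-0.8],"hand":0.6},{"twist":[0,0,0.4],"dp":[0,0,-0.9],"hand":0.6},{"twist":[0,0,0.9],"dp":[0,0,-0.9],"hand":0.6},{"twist":[0,0,1],"dp":[0,0,-0.6],"hand":0.6},{"twist":[0,0,1],"dp":[0,0,0],"hand":0.6}]' >/dev/null
python3 -m pendant '[{"twist":[0,0,1],"dp":[0,0,0],"hand":0.6},{"twist":[0,0,1],"dp":[0,0,0],"hand":0.6},{"twist":[0,0,1],"dp":[0,0,0],"hand":0.6},{"twist":[0,0,1],"dp":[0,0,0],"hand":0.6},{"twist":[0,0,1],"dp":[0,0,0],"hand":0.6},{"twist":[0,0,1],"dp":[0,0,0],"hand":0.6},{"twist":[0,0,1],"dp":[0,0,0],"hand":0.6},{"twist":[0,0,1],"dp":[0,0,0],"hand":0.6},{"twist":[0,0,0.9],"dp":[0,0,0],"hand":0.6},{"twist":[0,0,0.7],"dp":[0,0,0],"hand":0.6}]' >/dev/null
python3 p.py .5163 .4331 .12 7
```

```text
clock 24.5 p [ 0.5969 -0.2592  0.1251] yaw 6.7 tilt [ 0.001 -0.   ] width 0.053 F [-0.5 -1.   0.7]
to go, units: dp [  0.03 -23.23   0.16] twist z -0.06
```

```bash
python3 -m pendant '[{"twist":[0,0,0],"dp":[0,-0.5,0],"hand":0.6},{"twist":[0,0,0],"dp":[0,-1,0],"hand":0.6},{"twist":[0,0,0],"dp":[0,-1,0],"hand":0.6},{"twist":[0,0,0],"dp":[0,-1,0],"hand":0.6},{"twist":[0,0,0],"dp":[0,-1,0],"hand":0.6},{"twist":[0,0,0],"dp":[0,-1,0],"hand":0.6},{"twist":[0,0,0],"dp":[0,-1,0],"hand":0.6},{"twist":[0,0,0],"dp":[0,-1,0],"hand":0.6},{"twist":[0,0,0],"dp":[0,-1,0],"hand":0.6},{"twist":[0,0,0],"dp":[0,-1,0],"hand":0.6}]' >/dev/null
python3 -m pendant '[{"twist":[0,0,0],"dp":[0,-1,0],"hand":0.6},{"twist":[0,0,0],"dp":[0,-1,0],"hand":0.6},{"twist":[0,0,0],"dp":[0,-1,0],"hand":0.6},{"twist":[0,0,0],"dp":[0,-1,0],"hand":0.6},{"twist":[0,0,0],"dp":[0,-1,0],"hand":0.6},{"twist":[0,0,0],"dp":[0,-1,0],"hand":0.6},{"twist":[0,0,0],"dp":[0,-1,0],"hand":0.6},{"twist":[0,0,0],"dp":[0,-1,0],"hand":0.6},{"twist":[0,0,0],"dp":[0,-1,0],"hand":0.6},{"twist":[0,0,0],"dp":[0,-1,0],"hand":0.6}]' >/dev/null
python3 -m pendant '[{"twist":[0,0,0],"dp":[0,-1,0],"hand":0.6},{"twist":[0,0,0],"dp":[0,-0.9,0],"hand":0.6},{"twist":[0,0,0],"dp":[0,-0.6,0],"hand":0.6},{"twist":[0,0,0],"dp":[0,-0.23,0],"hand":0.6},{"twist":[0,0,0],"dp":[0,0,0],"hand":0.6},{"twist":[0,0,0],"dp":[0,0,0],"hand":0.6}]' >/dev/null
python3 p.py .5163 .4331 .0165 7
python3 - <<'E'
from plant import camera;import cv2;from h import *
c=camera("top");cv2.imwrite("pics/t2.png",cv2.resize(c["img"][100:290,90:430],None,fx=2.3,fy=2.3))
E
```

```text
clock 27.1 p [0.517  0.4021 0.1242] yaw 6.9 tilt [-0.    -0.001] width 0.0528 F [ 0.  -0.4 -0. ]
to go, units: dp [ 0.1  -1.03  3.59] twist z -0.03
```

View pics/t2.png

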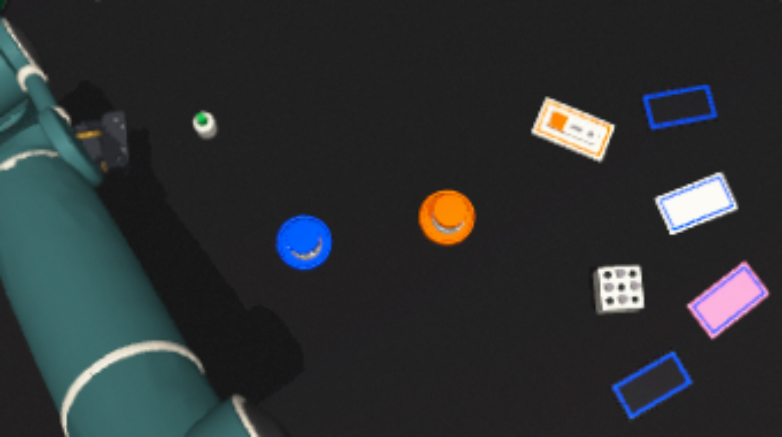

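The crop shows both jars upright inside their dishes (crop (304,241) and (447,216)). The orange cassette lies inside its outline at (573,128), and rack and dropper are in place.

```bash
python3 -m pendant '[{"twist":[0,0,0],"dp":[0.05,-0.5,0],"hand":0.6},{"twist":[0,0,0],"dp":[0.05,-0.53,0.3],"hand":0.6},{"twist":[0,0,0],"dp":[0,0,0.8],"hand":0.6},{"twist":[0,0,0],"dp":[0,0,0.8],"hand":0.6},{"twist":[0,0,0],"dp":[0,0,0.6],"hand":0.6},{"twist":[0,0,0],"dp":[0,0,0.4],"hand":0.6},{"twist":[0,0,0],"dp":[0,0,0.3],"hand":0.6},{"twist":[0,0,0],"dp":[0,0,0.2],"hand":0.6},{"twist":[0,0,0],"dp":[0,0,0],"hand":0.6},{"twist":[0,0,0],"dp":[0,0,0],"hand":0.6}]' >/dev/null
python3 p.py .5163 .4331 .0165 7
```

```text
clock 28.15 p [0.5169 0.4343 0.023 ] yaw 6.9 tilt [0.001 0.001] width 0.0528 F [ 0.1  0.8 -0.6]
to go, units: dp [-0.03  0.04  0.22] twist z -0.03
```

```bash
python3 -m pendant '[{"twist":[0,0,0],"dp":[0,0.04,0.1],"hand":0.6},{"twist":[0,0,0],"dp":[0,0,0.08],"hand":0.6},{"twist":[0,0,0],"dp":[0,0,0.02],"hand":0.6},{"twist":[0,0,0],"dp":[0,0,0],"hand":0.6},{"twist":[0,0,0],"dp":[0,0,0],"hand":0.1},{"twist":[0,0,0],"dp":[0,0,0],"hand":0.1},{"twist":[0,0,0],"dp":[0,0,0],"hand":0.1},{"twist":[0,0,0],"dp":[0,0,0],"hand":0.1},{"twist":[0,0,0],"dp":[0,0,0],"hand":0.1},{"twist":[0,0,0],"dp":[0,0,0],"hand":0.1}]'
python3 -m pendant '[{"twist":[0,0,0],"dp":[0,0,0],"hand":0.1},{"twist":[0,0,0],"dp":[0,0,0],"hand":0.1},{"twist":[0,0,0],"dp":[0,0,-0.3],"hand":0.1},{"twist":[0,0,0],"dp":[0,0,-0.7],"hand":0.1},{"twist":[0,0,0],"dp":[0,0,-0.9],"hand":0.1},{"twist":[0,0,0],"dp":[0,0,-0.9],"hand":0.1},{"twist":[0,0,0],"dp":[0,0,-0.6],"hand":0.1},{"twist":[0,0,0],"dp":[0,0,-0.3],"hand":0.1},{"twist":[0,0,0],"dp":[0,0,0],"hand":0.1}]'
python3 p.py .4901 -.4268 .12 -69.4
```

```text
clock: 29.15
eef_pos: [0.5165, 0.4328, 0.0164]
eef_rot: [[0.993, 0.119, 0.0], [0.119, -0.993, 0.0], [0.0, -0.0, -1.0]]
contact_force: [-0.1, -0.3, -0.2]
width: 0.0233
grip_force: 30.0
clock: 30.05
eef_pos: [0.5173, 0.4334, 0.1291]
eef_rot: [[0.993, 0.12, 0.002], [0.12, -0.993, 0.002], [0.003, -0.002, -1.0]]
contact_force: [0.6, -0.5, 0.2]
width: 0.0233
grip_force: 30.0
clock 30.05 p [0.5173 0.4334 0.1291] yaw 6.9 tilt [0.002 0.002] width 0.0233 F [ 0.6 -0.5  0.2]
to go, units: dp [-4.33 28.36  0.25] twist z 16.64
```

```bash
python3 -m pendant '[{"twist":[0,0,0],"dp":[-0.06,0.4,0],"hand":0.1},{"twist":[0,0,0],"dp":[-0.12,0.8,0],"hand":0.1},{"twist":[0,0,0],"dp":[-0.15,1,0],"hand":0.1},{"twist":[0,0,0],"dp":[-0.15,1,0],"hand":0.1},{"twist":[0,0,0],"dp":[-0.15,1,0],"hand":0.1},{"twist":[0,0,0],"dp":[-0.15,1,0],"hand":0.1},{"twist":[0,0,0],"dp":[-0.15,1,0],"hand":0.1},{"twist":[0,0,0],"dp":[-0.15,1,0],"hand":0.1},{"twist":[0,0,0],"dp":[-0.15,1,0],"hand":0.1},{"twist":[0,0,0],"dp":[-0.15,1,0],"hand":0.1}]' | head -2
python3 -m pendant '[{"twist":[0,0,0],"dp":[-0.15,1,0],"hand":0.1},{"twist":[0,0,0],"dp":[-0.15,1,0],"hand":0.1},{"twist":[0,0,0],"dp":[-0.15,1,0],"hand":0.1},{"twist":[0,0,0],"dp":[-0.15,1,0],"hand":0.1},{"twist":[0,0,0],"dp":[-0.15,1,0],"hand":0.1},{"twist":[0,0,0],"dp":[-0.15,1,0],"hand":0.1},{"twist":[0,0,0],"dp":[-0.15,1,0],"hand":0.1},{"twist":[0,0,0],"dp":[-0.15,1,0],"hand":0.1},{"twist":[0,0,0],"dp":[-0.15,1,0],"hand":0.1},{"twist":[0,0,0],"dp":[-0.15,1,0],"hand":0.1}]' | head -2
python3 -m pendant '[{"twist":[0,0,0],"dp":[-0.15,1,0],"hand":0.1},{"twist":[0,0,0],"dp":[-0.15,1,0],"hand":0.1},{"twist":[0,0,0],"dp":[-0.15,1,0],"hand":0.1},{"twist":[0,0,0],"dp":[-0.15,1,0],"hand":0.1},{"twist":[0,0,0],"dp":[-0.15,1,0],"hand":0.1},{"twist":[0,0,0],"dp":[-0.15,1,0],"hand":0.1},{"twist":[0,0,0],"dp":[-0.15,1,0],"hand":0.1},{"twist":[0,0,0],"dp":[-0.14,0.9,0],"hand":0.1},{"twist":[0,0,0],"dp":[-0.1,0.7,0],"hand":0.1},{"twist":[0,0,0],"dp":[-0.06,0.4,0],"hand":0.1}]' >/dev/null
python3 p.py .4901 -.4268 .12 -69.4
```

```text
clock: 31.05
eef_pos: [0.5064, 0.1516, 0.1252]
clock: 32.05
eef_pos: [0.4973, -0.1505, 0.1253]
clock 33.05 p [ 0.4902 -0.4235  0.1258] yaw 6.8 tilt [-0.002  0.001] width 0.0235 F [-0.2 -0.4  0.4]
to go, units: dp [-0.02  0.11  0.19] twist z 16.62
```

```bash
python3 -m pendant '[{"twist":[0,0,0.4],"dp":[0,0.1,0],"hand":0.1},{"twist":[0,0,0.8],"dp":[0,0,0],"hand":0.1},{"twist":[0,0,1],"dp":[0,0,0],"hand":0.1},{"twist":[0,0,1],"dp":[0,0,0],"hand":0.1},{"twist":[0,0,1],"dp":[0,0,0],"hand":0.1},{"twist":[0,0,1],"dp":[0,0,0],"hand":0.1},{"twist":[0,0,1],"dp":[0,0,0],"hand":0.1},{"twist":[0,0,1],"dp":[0,0,0],"hand":0.1},{"twist":[0,0,1],"dp":[0,0,0],"hand":0.1},{"twist":[0,0,1],"dp":[0,0,0],"hand":0.1}]' >/dev/null
python3 -m pendant '[{"twist":[0,0,1],"dp":[0,0,0],"hand":0.1},{"twist":[0,0,1],"dp":[0,0,0],"hand":0.1},{"twist":[0,0,1],"dp":[0,0,0],"hand":0.1},{"twist":[0,0,1],"dp":[0,0,0],"hand":0.1},{"twist":[0,0,1],"dp":[0,0,0],"hand":0.1},{"twist":[0,0,1],"dp":[0,0,0],"hand":0.1},{"twist":[0,0,0.9],"dp":[0,0,0],"hand":0.1},{"twist":[0,0,0.5],"dp":[0,0,0],"hand":0.1},{"twist":[0,0,0],"dp":[0,0,0],"hand":0.1}]' >/dev/null
python3 p.py .4901 -.4268 .0193 -69.4
```

```text
clock 34.95 p [ 0.492  -0.4239  0.127 ] yaw -69.2 tilt [-0.001  0.001] width 0.0232 F [-0.3  0.5  0.1]
to go, units: dp [0.07 0.09 3.59] twist z 0.04
```

```bash
python3 -m pendant '[{"twist":[0,0,0],"dp":[0.05,0.07,0.5],"hand":0.1},{"twist":[0,0,0],"dp":[0,0,0.8],"hand":0.1},{"twist":[0,0,0],"dp":[0,0,0.8],"hand":0.1},{"twist":[0,0,0],"dp":[0,0,0.7],"hand":0.1},{"twist":[0,0,0],"dp":[0,0,0.4],"hand":0.1},{"twist":[0,0,0],"dp":[0,0,0.2],"hand":0.1},{"twist":[0,0,0],"dp":[0,0,0.05],"hand":0.1},{"twist":[0,0,0],"dp":[0,0,0],"hand":0.1},{"twist":[0,0,0],"dp":[0,0,0],"hand":0.1},{"twist":[0,0,0],"dp":[0,0,0],"hand":0.1}]'>/dev/null
python3 p.py .4901 -.4268 .0193 -69.4
```

```text
clock 35.95 p [ 0.4912 -0.4281  0.025 ] yaw -69.2 tilt [ 0.002 -0.001] width 0.0232 F [-0.8  0.4  0.2]
to go, units: dp [-0.05  0.02  0.19] twist z 0.04
```

```bash
python3 -m pendant '[{"twist":[0,0,0],"dp":[-0.03,0,0.07],"hand":0.1},{"twist":[0,0,0],"dp":[0,0,0.05],"hand":0.1},{"twist":[0,0,0],"dp":[0,0,0.03],"hand":0.1},{"twist":[0,0,0],"dp":[0,0,0],"hand":0.1},{"twist":[0,0,0],"dp":[0,0,0],"hand":0.1}]'>/dev/null
python3 p.py .4901 -.4268 .0193 -69.4
```

```text
clock 36.45 p [ 0.4902 -0.4266  0.0194] yaw -69.2 tilt [-0.  0.] width 0.0234 F [0.3 0.4 1.7]
to go, units: dp [0.01 0.01 0.  ] twist z 0.04
```

```bash
python3 -m pendant '[{"twist":[0,0,0],"dp":[0,0,0],"hand":0.6},{"twist":[0,0,0],"dp":[0,0,0],"hand":0.6},{"twist":[0,0,0],"dp":[0,0,0],"hand":0.6},{"twist":[0,0,0],"dp":[0,0,0],"hand":0.6},{"twist":[0,0,0],"dp":[0,0,-0.3],"hand":0.6},{"twist":[0,0,0],"dp":[0,0,-0.8],"hand":0.6},{"twist":[0,0,0],"dp":[0,0,-0.9],"hand":0.6},{"twist":[0,0,0],"dp":[0,0,-0.9],"hand":0.6},{"twist":[0,0,0],"dp":[0.4,0,-0.9],"hand":0.6},{"twist":[0,0,0],"dp":[0.8,-0.4,-0.5],"hand":0.6}]' >/dev/null
python3 -m pendant '[{"twist":[0,0,0],"dp":[0.9,-0.9,0],"hand":0.6},{"twist":[0,0,0],"dp":[0.9,-0.9,0],"hand":0.6},{"twist":[0,0,0],"dp":[0.9,-0.9,0],"hand":0.6},{"twist":[0,0,0],"dp":[0.9,-0.9,0],"hand":0.6},{"twist":[0,0,0],"dp":[0.9,-0.9,0],"hand":0.6},{"twist":[0,0,0],"dp":[0.6,-0.6,0],"hand":0.6},{"twist":[0,0,0],"dp":[0.3,-0.3,0],"hand":0.6},{"twist":[0,0,0],"dp":[0,0,0],"hand":0.6},{"twist":[0,0,0],"dp":[0,0,0],"hand":0.6}]' 
python3 - <<'E'
from plant import camera;import cv2;from h import *
c=camera("top");s=camera("side");cv2.imwrite("pics/t3.png",cv2.resize(c["img"][100:290,170:430],None,fx=3,fy=3))
cv2.imwrite("pics/s3.png",cv2.resize(s["img"][100:260,150:400],None,fx=3,fy=3))
E
```

```text
clock: 38.35
eef_pos: [0.7229, -0.5498, 0.1481]
eef_rot: [[0.355, -0.935, -0.001], [-0.935, -0.355, 0.0], [-0.001, 0.001, -1.0]]
contact_force: [0.4, -0.5, 0.4]
width: 0.0526
grip_force: 0.0
```

View pics/t3.png

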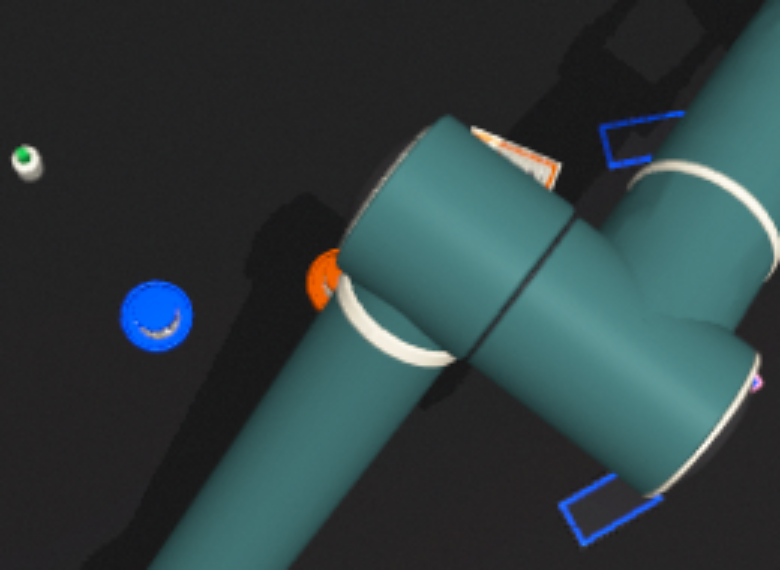

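View pics/s3.png

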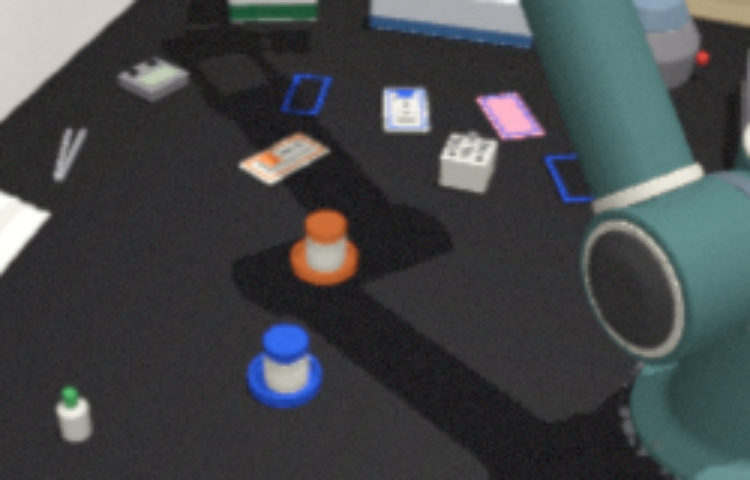

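The side view shows both jars upright and central in their dishes (crop (325,240) and (286,360)). Both cassettes lie face up inside their outlines ((285,157) and (405,108)), and rack and dropper are unmoved. The top view is partly hidden by the arm but agrees for the blue jar. I'm handing in.

```bash
python3 -c "
from plant import bot
print(bot.job_done())"
```

```text
the job is handed in; nothing more can be done
None
```

The job is handed in after about 38 s of robot time: both jars stand in their dishes, both cassettes lie face up inside their outlines, and the rack and dropper bottle look unmoved. I checked this in the last camera views only; the hand-in gave no verdict.

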